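# Open the moss press

## Task

Open the wooden moss press: turn both of its red wing screws anticlockwise, one after the other, until they line up with the slots in the plywood cover. Then lift the cover off by its green handle and lay it down gently, handle up, centred and square on the brown cork mat (not the grey one), without disturbing the glue bottle.

Things in the scene. Friction and masses are not known exactly. Their poses are not given: they have to be found in the camera images.
- cover: Loose plywood plate 120 (its x) x 230 (its y) x 10 mm, 0.35 kg, lying on the press (wooden frame 130 x 240 mm, 35 mm high, fixed). Origin: centre of underside. Green bar handle at its centre: 16 mm thick (x), 32 mm long (y), top 46 mm above origin; grip across the 16 mm. Slots 28 (x) x 54 mm (y) centred at y = +80 and -80 mm, around the press's two red wing screws; up to 4 mm play.
- screw_a_grip (a point): Point on the vertical axis of the red wing screw in the cover slot at cover y = +80 mm, 10 mm below the wing's top. Upright wing 44 mm long, 10 mm thick, 36 mm tall, with a 14 mm round barrel at its middle; a gap of 3 mm to the plate below, so the plate's top is 29 mm below this point. It stays on the press and stands 49 mm above the press rim: raise the cover over that.
- screw_b_grip (a point): Point on the vertical axis of the red wing screw in the cover slot at cover y = -80 mm, 10 mm below the wing's top. Upright wing 44 mm long, 10 mm thick, 36 mm tall, with a 14 mm round barrel at its middle; a gap of 3 mm to the plate below, so the plate's top is 29 mm below this point. It stays on the press and stands 49 mm above the press rim: raise the cover over that.
- screw_a (a joint): Screw angle (rad), growing anticlockwise seen from above. 0: the wing's 44 mm length lies along cover x, across the slot, and holds the cover down. 1.57: along cover y, in line with the slot, cover free. Counts as loosened above 1.2. Stops at 0 and 1.6; starts at 0 to 0.3. Light friction (0.05 N m), no spring; stays where left and does not rise.
- screw_b (a joint): The same for the other wing screw, at cover y = -80 mm.
- cork_mat: Brown cork mat fixed to the table, 150 (its x) x 260 (its y) x 6 mm thick; origin: centre of its underside, so its top is 6 mm above. The cover goes here, cover y along mat y (either way round).
- grey_mat: Grey felt mat of the same size, fixed to the table: the wrong place.
- glue_bottle: White squeeze bottle with a grey cap, 56 mm across, 150 mm tall, standing loose at the far side of the table; origin: centre of its base. To be left alone.

How it is judged:
On the way, in this order (a step that is already met when the one before it is completed fails the run):
1. one wing screw is loosened, the cover still on the press (value of joint any of screw_a, screw_b above 1.2 rad and distance of cover from where it was at the start of the episode below 0.02 m), for 0.1 s.
2. both wing screws are loosened, the cover still on the press (value of joint each of screw_a, screw_b above 1.2 rad and distance of cover from where it was at the start of the episode below 0.02 m), for 0.1 s.
3. the cover is lifted clear over the screws (height (world z) of cover above 0.08 m), for 0.1 s.
At the end, for the whole second after the job is handed in: The cover lies flat and at rest on the cork mat, handle up, its centre within 30 mm of the mat's centre and its long side within 12 degrees of the mat's (either way round), and both wing screws are still loosened (above 1.2 rad) (horizontal distance between cover and cork_mat below 0.03 m and angle between the y axis of cover and the y axis of cork_mat, either way round below 0.21 rad and angle between cover's own z axis and vertical below 0.06 rad and z of cover in the frame of cork_mat below 0.011 m and linear speed of cover below 0.02 m/s and value of joint each of screw_a, screw_b above 1.2 rad); the robot touches nothing.
It fails at once if the cover is dropped (falls on to the table or a mat from more than about 20 mm) (height (world z) of cover below 0.06 m and contact force between the fingers and cover below 0.2 N and linear speed of cover above 0.6 m/s).
It fails at once if the glue bottle is moved more than 30 mm or tipped (distance of glue_bottle from where it was at the start of the episode above 0.03 m or angle between glue_bottle's own z axis and vertical above 0.3 rad).
It also fails if it takes over 64 s, if anything falls off the work surface, if the arm or the gripper's body presses on something with over 40 N, if the wrist force passes 120 N, or if a joint passes its speed limit or range.

## Robot

A 6-joint arm with a two-finger parallel gripper is mounted at the origin on the work surface. World frame = base frame: x ahead of the robot, y to its left, z up, the work surface at z = 0. Lengths are in m, angles in rad, forces in N, time in s.
With the tool pointing down it reaches from about 0.4 to 0.925 m from the base axis. Payload 3.4 kg.
Tool frame: the origin (TCP) lies at the very end of the fingers, on their centre line; the grasp point (between the pads) lies 19 mm behind it; z points along the fingers, y is the direction in which the jaws open and shut (so a half turn about z gives the same grasp; the last joint's range is limited). The gripper opens to 85 mm and grips with 20 to 120 N. Pads are 22 mm wide; open, the fingers measure 114 mm over their backs; the gripper's body (76 mm by 85 mm) begins 54 mm behind the grasp point. The pads swing forward as they close: fully open they stand 13 mm farther back than shut.
Start: joints at [1.054, 0.307, 1.506, -0, 1.328, -0.073], TCP at [0.246, 0.52, 0.231] pointing down, gripper open.
Joint ranges: [-3.12, 3.12], [-1.05, 2.28], [0.14, 2.33], [-1.42, 4.57], [0.1, 2.73], [-2.68, 2.68]. Speed limits (rad/s): [2.57, 2.57, 3.14, 3.14, 3.14, 3.14].

## Interface

Orientations are given as a rotation vector (axis times angle).
In Python, from rig import manip gives the robot as it stands. The module is installed in compiled form; this text tells all that it offers.
- The arm moves only by the tool apply_moves, never from a script. Its argument "moves" is a list that holds one entry, the list of rows, each a list of 6 numbers: the shift along the tool's x, y, z as a fraction of full scale, then the turn, a rotation vector about the tool's x, y, z as a fraction of full scale. In form: [[[dx, dy, dz, wx, wy, wz], ...]]. A call has 1 to 12 rows; each row is the pose to reach, as a shift and turn from the pose commanded when the call began, along the tool's axes at that moment, turning the shorter way round; what a row does not reach only later rows make up. Full scale, the value 1, is 0.12 m for a shift and 360 degrees for a turn. A row lasts 1/10 s, in which the tool goes at most 50 mm and 8.59 degrees, less where a joint would pass 70% of its speed; a pose out of reach is approached as far as the arm can. A call with a number of a shift or a turn outside -1 to 1 is refused whole. A call with a gripper value outside its range is refused whole. "hand" is the gripper's target within -1 to 1 (shut at 1, half-way at 0, fully open at -1), set as the call begins (left out, the last holds). The fingers move at their own pace and stop on an object; the grip force is fixed at half the most. Time passes only in rows, so rows that repeat a pose let the fingers close. It gives the time, the measured TCP pose, the force and the opening at its end, in the units of the state.
- manip.state(): the state, without advancing time (a new reading comes with each control period).
- manip.grab_frame(name): name is "scene" or "top" or "wrist"; returns a dict with "img" (480x640x3 uint8, red, green, blue), "camera_matrix" (3x3 intrinsics, pixels), "rvec" (rotation vector, rad) and "tvec" (3), from world to camera coordinates, as OpenCV has them; the wrist camera has in their place "mount" (4x4, takes a point from camera to tool coordinates, whose origin is the TCP and whose axes are the flange's). Camera axes: x right, y down, z forward; pixel columns grow to the right and rows downward; lengths in m; the calibration is good to about 2 mm. A picture is of the moment at which its call begins: read the wrist's pose just before it. There is no depth.
- manip.hand_in(): hands the job in, once; it reports no verdict.
The state is a dict: "time": time; "joint_pos": joint angles; "dq": joint speeds; "joint_efforts": joint torques, N m; "eef_pos": TCP position; "eef_rot": TCP orientation; "contact_force": force on the tool from outside, world axes, zero at the start; "moment": the same for the moment, N m; "opening": finger opening in m.
Only numpy, scipy, OpenCV 4.12 (cv2) and the standard library are available. Lean on these libraries where they do the work, as an engineer would, in place of code of your own. Each camera call takes 0.05 s, during which the arm holds its last target.

## Working session

There is one attempt and no reset: what is moved stays moved. The work goes in short steps, Python scripts to look and compute and a tool call to move; the robot and the scene stay as the last step left them, time stands still between calls to the robot, and variables do not carry over. Pictures are saved under pics/ and viewed, and the job is handed in when it is done.

Besides the shell and the picture viewer there is one more tool, called after "Request:" as a command line: name --argument value ..., lists and objects as JSON in quotes. apply_moves: Moves the arm, as the interface text tells. Its arguments: {"type":"object","properties":{"moves":{"type":"array","items":{"type":"array","items":{"type":"array","items":{"type":"number","minimum":-1,"maximum":1}}}},"hand":{"type":"number"}},"required":["moves"]}

```bash
mkdir -p pics
cat > h.py <<'E'
from rig import manip
import numpy as np, cv2
from scipy.spatial.transform import Rotation as R
def grab(n,fn):
    s=manip.state(); f=manip.grab_frame(n); cv2.imwrite('pics/'+fn+'.png',f['img'][:,:,::-1])
    np.savez('pics/'+fn+'.npz',s_pos=s['eef_pos'],s_rot=s['eef_rot'],**{k:v for k,v in f.items()})
    return f,s
def ray(fn,uv):
    d=np.load('pics/'+fn+'.npz'); K=d['camera_matrix']
    p=np.linalg.inv(K)@np.array([uv[0],uv[1],1.])
    if 'mount' in d:
        T=np.eye(4);T[:3,:3]=R.from_rotvec(d['s_rot']).as_matrix();T[:3,3]=d['s_pos'];T=T@d['mount']
        return T[:3,3],T[:3,:3]@p
    Rm=R.from_rotvec(np.ravel(d['rvec'])).as_matrix(); return -Rm.T@np.ravel(d['tvec']),Rm.T@p
def atz(fn,uv,z):
    o,p=ray(fn,uv); return o+p*(z-o[2])/p[2]
def proj(fn,P):
    d=np.load('pics/'+fn+'.npz'); K=d['camera_matrix'];P=np.asarray(P,float)
    if 'mount' in d:
        T=np.eye(4);T[:3,:3]=R.from_rotvec(d['s_rot']).as_matrix();T[:3,3]=d['s_pos'];T=np.linalg.inv(T@d['mount'])
        c=T[:3,:3]@P+T[:3,3]
    else: c=R.from_rotvec(np.ravel(d['rvec'])).as_matrix()@P+np.ravel(d['tvec'])
    c=K@c; return c[:2]/c[2]
def crop(fn,out,x0,y0,w,h,k):
    im=cv2.imread('pics/'+fn+'.png')[y0:y0+h,x0:x0+w]; cv2.imwrite('pics/'+out+'.png',cv2.resize(im,None,fx=k,fy=k,interpolation=cv2.INTER_CUBIC))
E
python3 - <<'E'
from h import *
for n in('scene','top','wrist'): grab(n,n+'0')
s=manip.state()
for k in s: print(k,np.round(s[k],4))
print(R.from_rotvec(s['eef_rot']).as_matrix().round(3))
E
```

```text
time 0.15
joint_pos [ 1.0545  0.3074  1.5073 -0.      1.3284 -0.0735]
dq [ 0.0007 -0.0031 -0.0033  0.0007 -0.0023 -0.0017]
joint_efforts [ 5.00000e-04 -4.57979e+01 -2.52218e+01 -2.00000e-04  8.50000e-03
 -0.00000e+00]
eef_pos [0.2461 0.5191 0.2306]
eef_rot [-6.8980e-01 -3.0645e+00  2.3000e-03]
contact_force [0.495  0.4743 0.0837]
moment [0.0047 0.     0.0451]
opening 0.0852
[[-0.904  0.428 -0.001]
 [ 0.428  0.904 -0.001]
 [ 0.    -0.002 -1.   ]]
```

View pics/scene0.png

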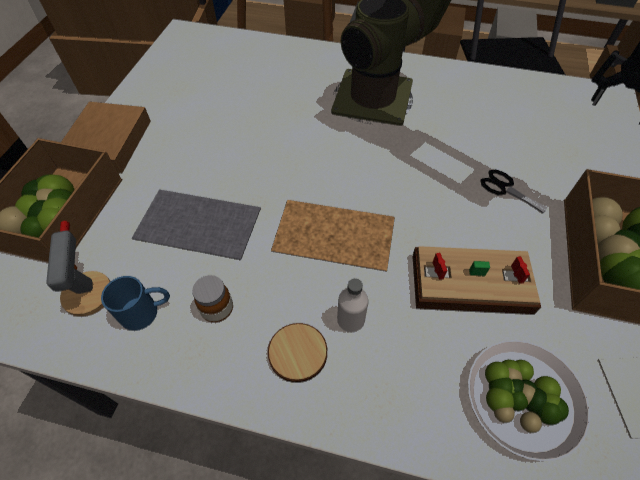

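View pics/top0.png

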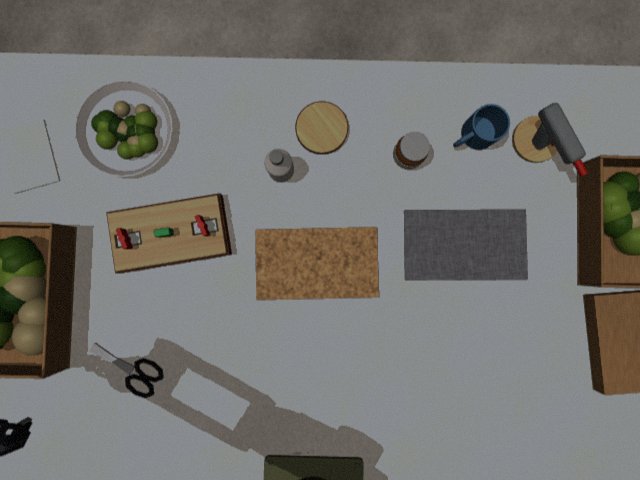

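View pics/wrist0.png

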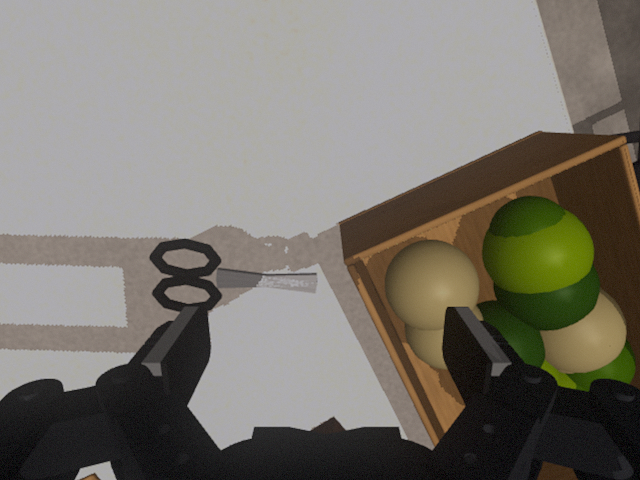

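Scene and top views: the press is at about (168,233) in the top view, the cork mat at (317,263), and the bottle at (279,165). I'll enlarge them.

Run:
```python
from h import *
crop('top0','c1',95,180,150,105,5.3)
crop('scene0','c2',400,230,150,95,5.3)
crop('top0','c3',240,140,150,170,3.5)
```

```text
(no output)
```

View pics/c1.png

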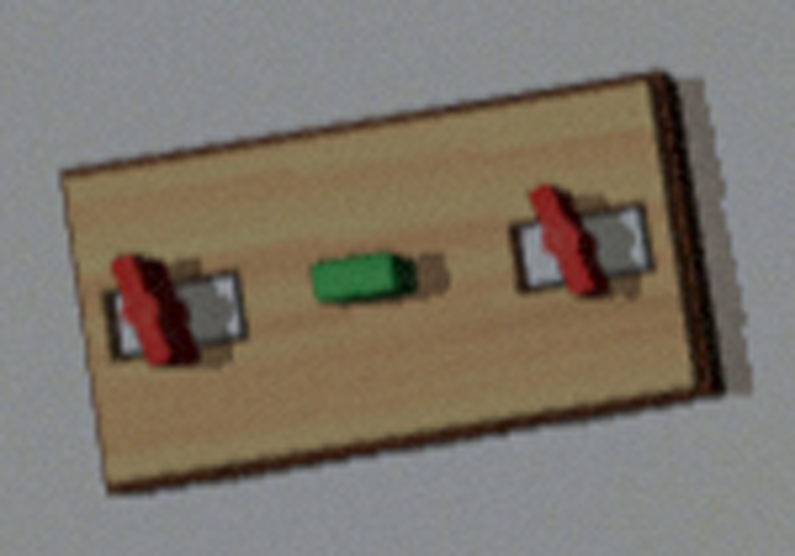

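View pics/c2.png

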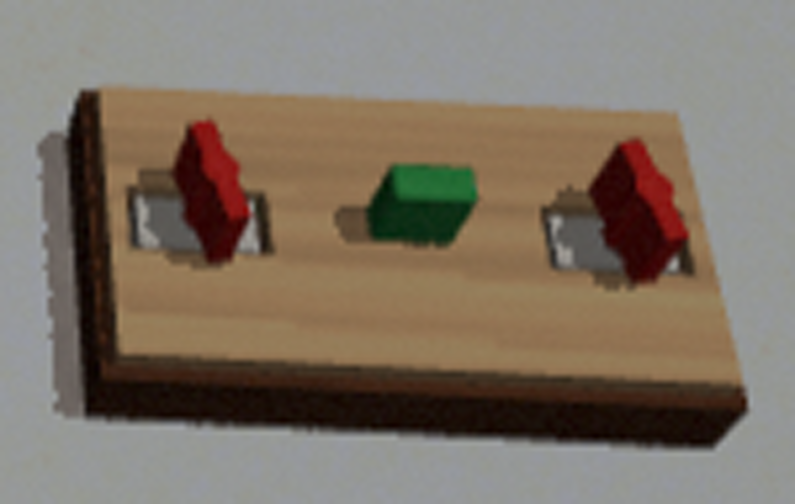

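View pics/c3.png

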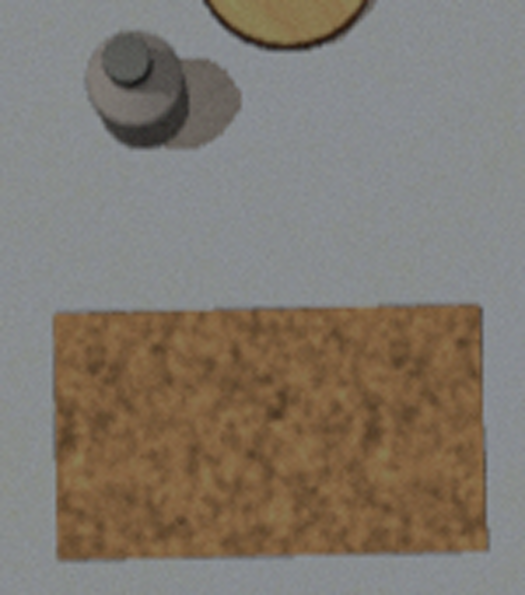

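Run:
```python
from h import *
def px(u,v,x0,y0,k): return ((u+.5)/k-.5+x0,(v+.5)/k-.5+y0)
t=lambda u,v,z:atz('top0',px(u,v,95,180,5.3),z)
C=[t(*c,.045) for c in((62,172),(648,82),(692,388),(108,490))]
C=np.array(C);print('cover',C.round(4),C.mean(0).round(4))
print([np.linalg.norm(C[i]-C[(i+1)%4]).round(4) for i in range(4)])
for i,j in((0,1),(3,2)):
  d=C[i]-C[j];print(np.degrees(np.arctan2(d[1],d[0])))
H=np.array([t(*c,.081) for c in((312,264),(388,254),(393,292),(319,303))]);print('handle',H.mean(0).round(4))
for nm,a,b in(('left',(124,258),(180,362)),('right',(543,188),(594,294))):
  A=t(*a,.084);B=t(*b,.084);d=A-B;print(nm,((A+B)/2).round(4),np.linalg.norm(d).round(4),np.degrees(np.arctan2(d[1],d[0])))
s=lambda u,v,z:atz('scene0',px(u,v,400,230,5.3),z)
for nm,a,b in(('right(scene L)',(203,124),(243,212)),('left(scene R)',(628,143),(682,236))):
  A=s(*a,.084);B=s(*b,.084);d=A-B;print(nm,((A+B)/2).round(4),np.linalg.norm(d).round(4))
print('handle scene',np.mean([s(*c,.081) for c in((398,167),(475,170),(474,200),(390,197))],0).round(4))
M=np.array([atz('top0',px(*c,240,140,3.5),.006) for c in((55,314),(480,306),(487,549),(58,558))])
print('mat',M.round(4),M.mean(0).round(4),[np.linalg.norm(M[i]-M[(i+1)%4]).round(4) for i in range(4)])
d=M[0]-M[1];print(np.degrees(np.arctan2(d[1],d[0])));d=M[3]-M[2];print(np.degrees(np.arctan2(d[1],d[0])))
print('bottle',atz('top0',px(127,58,240,140,3.5),.15))
```

```text
cover [[0.5977 0.4394 0.045 ]
 [0.6381 0.212  0.045 ]
 [0.5193 0.1909 0.045 ]
 [0.4746 0.4158 0.045 ]] [0.5574 0.3145 0.045 ]
[np.float64(0.231), np.float64(0.1207), np.float64(0.2294), np.float64(0.1253)]
100.0875769059458
101.24264627270023
handle [0.557  0.3139 0.081 ]
left [0.5432 0.3881 0.084 ] 0.0448 30.59843190349835
right [0.5727 0.2326 0.084 ] 0.0445 27.581863444750766
right(scene L) [0.5738 0.2372 0.084 ] 0.0396
left(scene R) [0.5445 0.3936 0.084 ] 0.0414
handle scene [0.5598 0.3149 0.081 ]
mat [[ 0.5713  0.1347  0.006 ]
 [ 0.5821 -0.1236  0.006 ]
 [ 0.4353 -0.1302  0.006 ]
 [ 0.4238  0.1285  0.006 ]] [0.5031 0.0024 0.006 ] [np.float64(0.2585), np.float64(0.1469), np.float64(0.259), np.float64(0.1476)]
92.39976611408859
92.55497218310529
bottle [0.70146408 0.08361599 0.15      ]
```

```bash
cat >> h.py <<'E'
def plan(pos,jaw,ncalls=None):
    """full displacement from measured pose to pos with jaw (y-axis) angle deg, tool down; printed in current tool axes, metres/deg and fractions"""
    s=manip.state(); R0=R.from_rotvec(s['eef_rot']); a=np.radians(jaw)
    y=np.array([np.cos(a),np.sin(a),0]);z=np.array([0,0,-1.]);x=np.cross(y,z)
    R1=R.from_matrix(np.c_[x,y,z]); d=R0.inv().apply(np.array(pos)-s['eef_pos']); w=(R0.inv()*R1).as_rotvec()
    print('pos',s['eef_pos'].round(4),'jaw',np.degrees(np.arctan2(*R0.as_matrix()[[1,0],1])).round(2),'op',round(float(s['opening']),4),'t',s['time'],'F',np.round(s['contact_force'],1),'q',np.round(s['joint_pos'],2))
    print('frac d',(d/.12).round(4),'frac w',(w/2/np.pi).round(4),'rows>=',max(np.linalg.norm(d)/.05,np.degrees(np.linalg.norm(w))/8.59).round(1))
E
python3 -c "
from h import *
plan((.543,.392,.22),-62)
plan((.445,.435,.22),15)
f=np.load('pics/wrist0.npz');print(f['mount'].round(3),f['camera_matrix'])
"
```

```text
pos [0.2461 0.5191 0.2306] jaw 64.63 op 0.0852 t 0.15 F [0.5 0.5 0.1] q [ 1.05  0.31  1.51 -0.    1.33 -0.07]
frac d [-2.6891  0.1032  0.0879] frac w [-2.000e-04  3.000e-04  3.517e-01] rows>= 14.7
pos [0.2461 0.5191 0.2306] jaw 64.63 op 0.0852 t 0.15 F [0.5 0.5 0.1] q [ 1.05  0.31  1.51 -0.    1.33 -0.07]
frac d [-1.7976  0.0771  0.088 ] frac w [-2.000e-04  1.000e-04  1.379e-01] rows>= 5.8
[[-0.001 -0.958 -0.286  0.073]
 [ 1.    -0.001 -0.001 -0.   ]
 [ 0.001 -0.286  0.958 -0.143]
 [ 0.     0.     0.     1.   ]] [[397.08076861   0.         326.0301267 ]
 [  0.         397.08076861 239.02348625]
 [  0.           0.           1.        ]]
```

Request:
apply_moves --moves '[[[-0.3,0,0,0,0,0.02],[-0.7,0,0,0,0,0.04],[-1,0,0,0,0,0.06],[-1,0,0,0,0,0.083],[-1,0,0,0,0,0.105]]]' --hand 0

```text
time: 0.65
eef_pos: [0.3561, 0.4672, 0.2308]
eef_rot: [-1.657, -2.669, 0.001]
contact_force: [-0.6, 0.4, -0.4]
opening: 0.0428
```

```bash
python3 -c "
from h import *
plan((.50,.375,.23),-20)
"
```

```text
pos [0.3561 0.4672 0.2308] jaw 26.34 op 0.0428 t 0.65 F [-0.6  0.4 -0.4] q [0.85 0.32 1.48 0.   1.34 0.39]
frac d [-1.2205  0.7341  0.0063] frac w [-1.000e-04  1.000e-04  1.287e-01] rows>= 5.4
```

Request:
apply_moves --moves '[[[-0.3,0.2,0,0,0,0.02],[-0.6,0.45,0,0,0,0.042],[-0.9,0.65,0,0,0,0.064],[-1,0.7,0,0,0,0.087],[-1,0.7,0,0,0,0.11],[-1,0.7,0,0,0,0.13]]]'

```text
time: 1.25
eef_pos: [0.4846, 0.398, 0.2306]
eef_rot: [-2.58, -1.793, 0.002]
contact_force: [-0.1, 0.1, -0.0]
opening: 0.043
```

```bash
python3 -c "
from h import *
plan((.543,.392,.16),-62)
"
```

```text
pos [0.4846 0.398  0.2306] jaw -20.4 op 0.043 t 1.25 F [-0.1  0.1 -0. ] q [0.62 0.38 1.39 0.   1.37 0.98]
frac d [0.1233 0.4743 0.5878] frac w [-1.000e-04  2.000e-04  1.156e-01] rows>= 4.8
```

Request:
apply_moves --moves '[[[0.02,0.1,0.1,0,0,0.02],[0.05,0.2,0.2,0,0,0.042],[0.08,0.3,0.3,0,0,0.064],[0.1,0.4,0.45,0,0,0.087],[0.12,0.47,0.55,0,0,0.11],[0.12,0.47,0.55,0,0,0.1156],[0.12,0.47,0.55,0,0,0.1156]]]'

```text
time: 1.95
eef_pos: [0.5416, 0.3927, 0.164]
eef_rot: [3.045, 0.77, -0.003]
contact_force: [0.6, -0.5, -0.3]
opening: 0.0426
```

```bash
python3 -c "
from h import *
plan((.543,.392,.16),-62)
grab('wrist','wrist1')
"
```

```text
pos [0.5416 0.3927 0.164 ] jaw -61.61 op 0.0426 t 1.95 F [ 0.6 -0.5 -0.3] q [0.56 0.49 1.38 0.   1.27 1.64]
frac d [0.0071 0.0108 0.0333] frac w [0.     0.0004 0.0011] rows>= 0.1
```

View pics/wrist1.png

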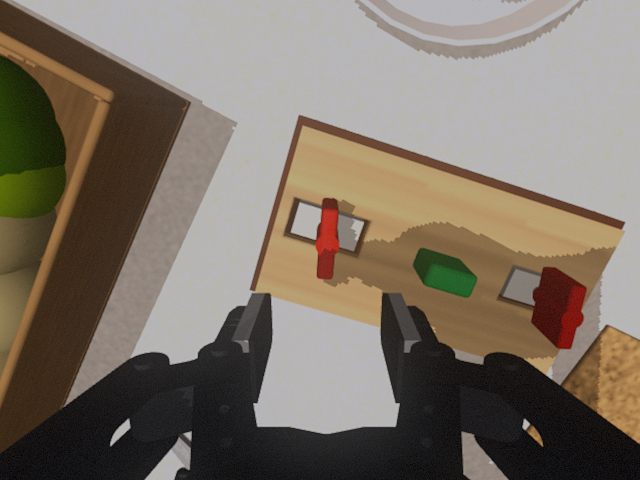

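```bash
python3 -c "
from h import *
print(proj('wrist1',(.543,.392,.084)),proj('wrist1',(.5725,.2355,.084)),proj('wrist1',(.557,.314,.081)))
print(proj('wrist1',(.5416,.3927,.084)))
crop('wrist1','c4',280,180,120,110,6)
crop('wrist1','c5',490,250,120,110,6)
"
```

```text
[328.43015138 246.57055884] [571.17452193 320.08866028] [450.82266022 283.27746864]
[326.25727022 248.02386712]
```

View pics/c4.png

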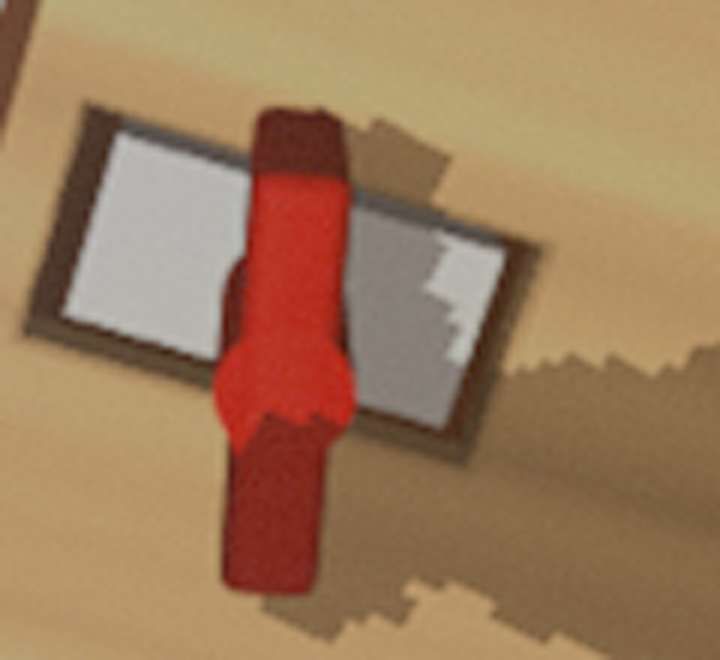

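View pics/c5.png

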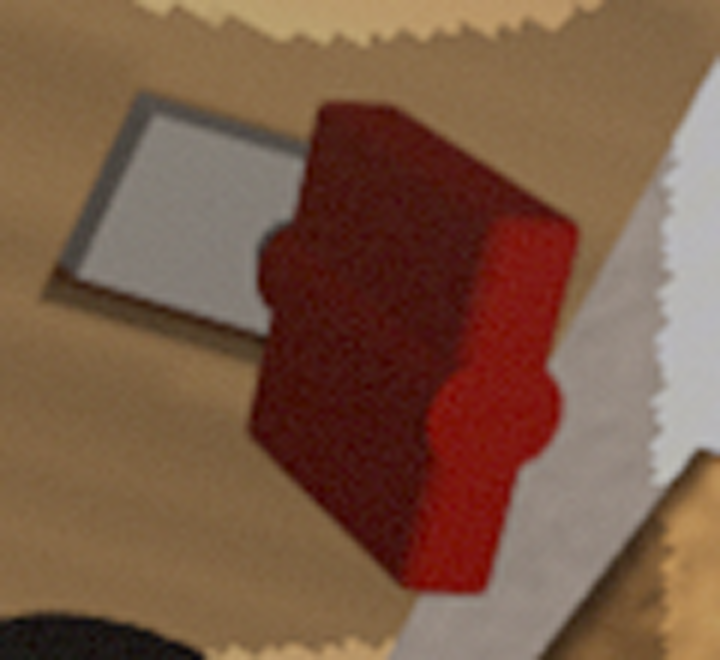

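```bash
python3 -c "
from h import *
w=lambda x,y,u,v:atz('wrist1',((u+.5)/6-.5+x,(v+.5)/6-.5+y),.084)
for o,b,p,q in(((280,180),(285,385),(299,178),(268,588)),((490,250),(495,412),(533,218),(447,590))):
  B=w(*o,*b);A=w(*o,*p);C=w(*o,*q);d=A-C;print(B.round(4),((A+C)/2).round(4),np.linalg.norm(d).round(4),np.degrees(np.arctan2(d[1],d[0])))
"
```

```text
[0.5442 0.3935 0.084 ] [0.5438 0.3935 0.084 ] 0.0422 24.234521843367304
[0.5738 0.2358 0.084 ] [0.5738 0.2366 0.084 ] 0.0429 26.58499358294289
```

```bash
python3 -c "
from h import *
plan((.544,.3935,.056),-65.8)
"
```

```text
pos [0.5417 0.393  0.1646] jaw -61.54 op 0.0429 t 2.0 F [-0.5  0.7 -0.1] q [0.56 0.49 1.38 0.   1.27 1.64]
frac d [0.0202 0.0056 0.905 ] frac w [0.     0.0002 0.0118] rows>= 2.2
```

Request:
apply_moves --moves '[[[0.02,0.005,0.2,0,0,0.012],[0.02,0.005,0.4,0,0,0.012],[0.02,0.005,0.55,0,0,0.012],[0.02,0.005,0.7,0,0,0.012],[0.02,0.005,0.8,0,0,0.012],[0.02,0.005,0.9,0,0,0.012],[0.02,0.005,0.9,0,0,0.012],[0.02,0.005,0.9,0,0,0.012]]]'

```text
time: 2.8
eef_pos: [0.5445, 0.394, 0.0576]
eef_rot: [-3.072, -0.656, -0.001]
contact_force: [-0.0, -0.5, 1.0]
opening: 0.043
```

```bash
python3 -c "
from h import *
plan((.544,.3935,.056),-65.8)
"
```

```text
pos [0.5445 0.394  0.0576] jaw -65.89 op 0.043 t 2.8 F [-0.  -0.5  1. ] q [0.56 0.59 1.49 0.   1.06 1.71]
frac d [-0.0053  0.0025  0.0131] frac w [-0.     -0.0001 -0.0002] rows>= 0.0
```

Close on the wing.

Request:
apply_moves --moves '[[[0,0,0,0,0,0],[0,0,0,0,0,0],[0,0,0,0,0,0],[0,0,0,0,0,0],[0,0,0,0,0,0],[0,0,0,0,0,0]]]' --hand 1

```text
time: 3.4
eef_pos: [0.5451, 0.3939, 0.0585]
eef_rot: [-3.072, -0.656, -0.003]
contact_force: [0.5, -1.9, 6.2]
opening: 0.0123
```

```bash
python3 -c "
from h import *
plan((.544,.3935,.056),9)
"
```

```text
pos [0.5451 0.3939 0.0585] jaw -65.9 op 0.0123 t 3.4 F [ 0.5 -1.9  6.2] q [ 0.56  0.59  1.49 -0.    1.06  1.71]
frac d [-0.0096 -0.0007  0.0208] frac w [ 2.000e-04 -2.000e-04 -2.081e-01] rows>= 8.7
```

Request:
apply_moves --moves '[[[0,0,0,0,0,-0.018],[0,0,0,0,0,-0.036],[0,0,0,0,0,-0.054],[0,0,0,0,0,-0.072],[0,0,0,0,0,-0.09],[0,0,0,0,0,-0.108],[0,0,0,0,0,-0.126],[0,0,0,0,0,-0.144],[0,0,0,0,0,-0.162],[0,0,0,0,0,-0.18],[0,0,0,0,0,-0.198],[0,0,0,0,0,-0.208]]]'

```text
time: 4.6
eef_pos: [0.5437, 0.3946, 0.0585]
eef_rot: [-2.036, -2.391, -0.001]
contact_force: [-2.8, 1.2, 6.8]
opening: 0.0119
```

```bash
python3 -c "
from h import *
plan((.544,.3935,.056),9)
print(manip.state()['moment'])
grab('wrist','wrist2')
grab('top','top2')
crop('top2','c6',95,180,150,105,5.3)
"
```

```text
pos [0.5437 0.3946 0.0585] jaw 9.16 op 0.0119 t 4.6 F [-2.8  1.2  6.8] q [0.56 0.59 1.49 0.   1.06 0.4 ]
frac d [-0.0094  0.0009  0.0208] frac w [-0.     -0.0002  0.0005] rows>= 0.1
[-0.00477755  0.49499294 -0.0282722 ]
```

View pics/wrist2.png

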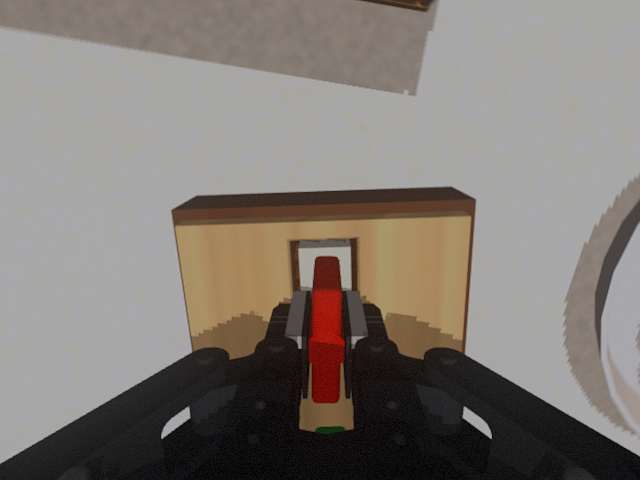

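The wing now lies along the slot, from (326,257) to (326,400). I'll release it and rise.

Request:
apply_moves --moves '[[[0,0,0,0,0,0],[0,0,0,0,0,0],[0,0,0,0,0,0],[0,0,0,0,0,0],[0,0,-0.2,0,0,0],[0,0,-0.5,0,0,0],[0,0,-0.8,0,0,0],[0,0,-0.8,0,0,0],[0,0,-0.8,0,0,0]]]' --hand 0

```text
time: 5.6
eef_pos: [0.5449, 0.3942, 0.1545]
eef_rot: [2.04, 2.388, 0.004]
contact_force: [0.2, -0.7, -1.0]
opening: 0.0427
```

```bash
python3 -c "
from h import *
grab('wrist','wrist3')
plan((.54,.27,.15),-40)
plan((.5738,.236,.15),-63.4)
"
```

```text
pos [0.5439 0.3935 0.1529] jaw 8.97 op 0.043 t 5.65 F [-0.3  0.4 -0.2] q [0.56 0.5  1.39 0.   1.25 0.41]
frac d [-1.0117 -0.1925  0.0248] frac w [-1.00e-04  1.00e-04  1.36e-01] rows>= 5.7
pos [0.5439 0.3935 0.1529] jaw 8.97 op 0.043 t 5.65 F [-0.3  0.4 -0.2] q [0.56 0.5  1.39 0.   1.25 0.41]
frac d [-1.3355  0.0416  0.0248] frac w [-1.00e-04  1.00e-04  2.01e-01] rows>= 8.4
```

View pics/wrist3.png

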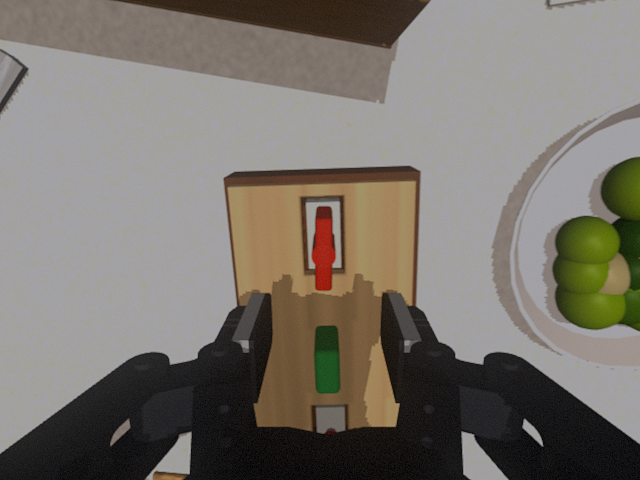

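Screw A is well aligned in its slot, (324,208)–(323,290). Now screw B.

Request:
apply_moves --moves '[[[-0.1,0,0,0,0,0.02],[-0.3,0,0,0,0,0.042],[-0.5,0,0,0,0,0.065],[-0.7,0.02,0,0,0,0.088],[-0.9,0.04,0,0,0,0.11],[-1,0.04,0,0,0,0.133],[-1,0.04,0,0,0,0.155],[-1,0.04,0,0,0,0.178],[-1,0.04,0,0,0,0.2],[-1,0.04,0,0,0,0.2]]]'

```text
time: 6.65
eef_pos: [0.5664, 0.2754, 0.1511]
eef_rot: [3.055, 0.732, -0.006]
contact_force: [0.5, -0.4, -0.7]
opening: 0.0427
```

```bash
python3 -c "
from h import *
plan((.5738,.236,.15),-63.4)
grab('wrist','wrist4')
print(proj('wrist4',(.5738,.236,.084)))
"
```

```text
pos [0.5664 0.2754 0.1511] jaw -63.06 op 0.0427 t 6.65 F [ 0.5 -0.4 -0.7] q [0.39 0.45 1.49 0.   1.21 1.49]
frac d [-0.0939  0.3202  0.0096] frac w [-0.0001  0.0007  0.0009] rows>= 0.8
[394.05928187 273.56574203]
```

View pics/wrist4.png

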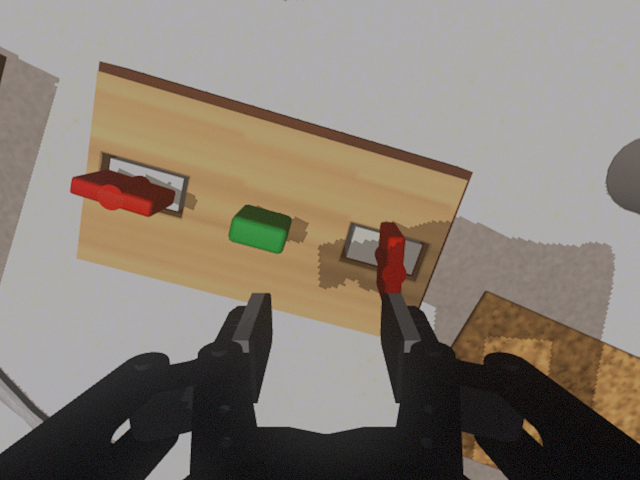

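Screw B's barrel at (393,272) matches its predicted projection, (394,274). I'll go over and down.

Request:
apply_moves --moves '[[[-0.09,0.15,0,0,0,0],[-0.09,0.32,0,0,0,0],[-0.09,0.32,0.1,0,0,0],[-0.09,0.32,0.25,0,0,0],[-0.09,0.32,0.4,0,0,0],[-0.09,0.32,0.55,0,0,0],[-0.09,0.32,0.7,0,0,0],[-0.09,0.32,0.79,0,0,0],[-0.09,0.32,0.79,0,0,0],[-0.09,0.32,0.79,0,0,0]]]'

```text
time: 7.7
eef_pos: [0.5753, 0.2372, 0.0582]
eef_rot: [-3.055, -0.734, 0.001]
contact_force: [0.3, 0.4, 0.5]
opening: 0.0425
```

```bash
python3 -c "
from h import *
plan((.5738,.236,.056),-63.4)
"
```

```text
pos [0.5753 0.2372 0.0582] jaw -62.98 op 0.0425 t 7.7 F [0.3 0.4 0.5] q [0.32 0.54 1.61 0.   1.   1.42]
frac d [-0.0157  0.0031  0.0182] frac w [-0.      0.0001  0.0012] rows>= 0.1
```

Request:
apply_moves --moves '[[[-0.015,0,0.01,0,0,0],[-0.015,0,0.01,0,0,0],[-0.015,0,0.01,0,0,0],[-0.015,0,0.01,0,0,0],[-0.015,0,0.01,0,0,0],[-0.015,0,0.01,0,0,0]]]' --hand 1

```text
time: 8.3
eef_pos: [0.5742, 0.2362, 0.0582]
eef_rot: [-3.055, -0.733, -0.002]
contact_force: [-1.7, 0.1, 6.4]
opening: 0.0121
```

Request:
apply_moves --moves '[[[0,0,0,0,0,-0.018],[0,0,0,0,0,-0.036],[0,0,0,0,0,-0.054],[0,0,0,0,0,-0.072],[0,0,0,0,0,-0.09],[0,0,0,0,0,-0.108],[0,0,0,0,0,-0.126],[0,0,0,0,0,-0.144],[0,0,0,0,0,-0.162],[0,0,0,0,0,-0.18],[0,0,0,0,0,-0.198],[0,0,0,0,0,-0.203]]]'

```text
time: 9.5
eef_pos: [0.5741, 0.2363, 0.0582]
eef_rot: [2.015, 2.41, 0.001]
contact_force: [-2.2, -0.8, 6.5]
opening: 0.012
```

```bash
python3 -c "
from h import *
plan((.5738,.236,.056),9)
grab('wrist','wrist5')
"
```

```text
pos [0.5741 0.2363 0.0582] jaw 10.22 op 0.012 t 9.5 F [-2.2 -0.8  6.5] q [0.32 0.54 1.61 0.   0.99 0.14]
frac d [-0.0017 -0.0029  0.0185] frac w [ 0.0001 -0.      0.0034] rows>= 0.1
```

View pics/wrist5.png

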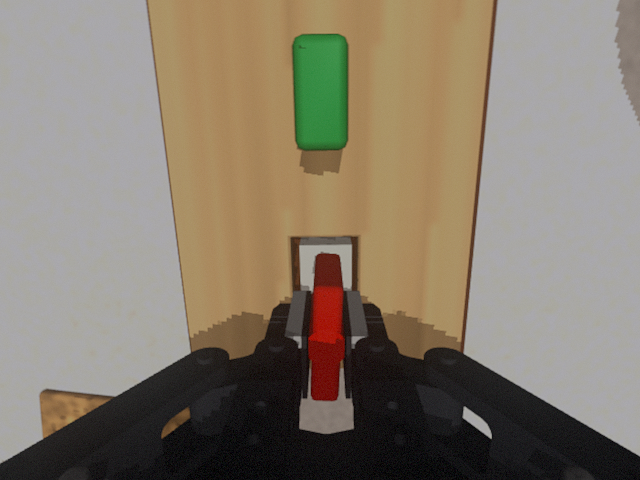

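Screw B is aligned as well. I'll release it and rise.

Request:
apply_moves --moves '[[[0,0,0,0,0,0],[0,0,0,0,0,0],[0,0,0,0,0,0],[0,0,0,0,0,0],[0,0,-0.2,0,0,0],[0,0,-0.5,0,0,0],[0,0,-0.8,0,0,0],[0,0,-0.8,0,0,0],[0,0,-0.8,0,0,0]]]' --hand 0

```text
time: 10.45
eef_pos: [0.5745, 0.2363, 0.1543]
eef_rot: [2.017, 2.406, 0.003]
contact_force: [-0.6, -0.7, 0.1]
opening: 0.0425
```

```bash
python3 -c "
from h import *
H=np.array([atz('wrist5',c,.081) for c in((294,37),(347,35),(347,149),(297,150))]);print(H.round(4),H.mean(0).round(4))
grab('wrist','wrist6');grab('top','top6');crop('top6','c7',95,180,150,105,5.3)
c=.5*(np.array([.544,.3935])+[.5738,.236]);print(c)
plan((.559,.3145,.15),10.5)
"
```

```text
[[0.5481 0.3278 0.081 ]
 [0.5623 0.3308 0.081 ]
 [0.5682 0.3009 0.081 ]
 [0.5537 0.298  0.081 ]] [0.5581 0.3144 0.081 ]
[0.5589  0.31475]
pos [0.5729 0.2358 0.1521] jaw 10.05 op 0.0427 t 10.55 F [-0.1  0.   0.1] q [ 0.32  0.43  1.51 -0.    1.19  0.15]
frac d [0.6662 0.0007 0.0175] frac w [-0.0004  0.0001 -0.0012] rows>= 1.6
```

View pics/wrist6.png

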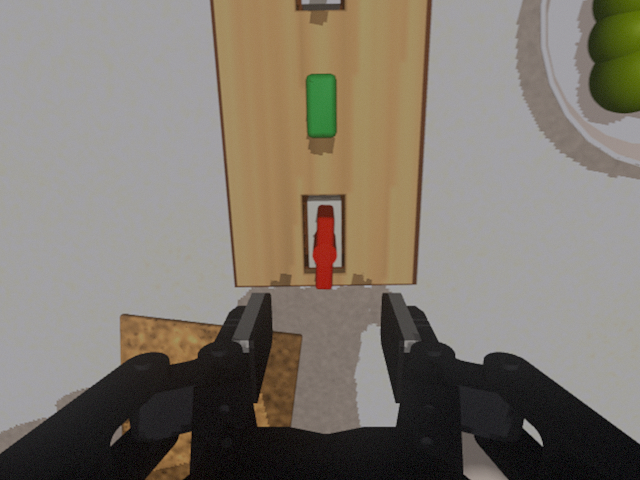

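View pics/c7.png

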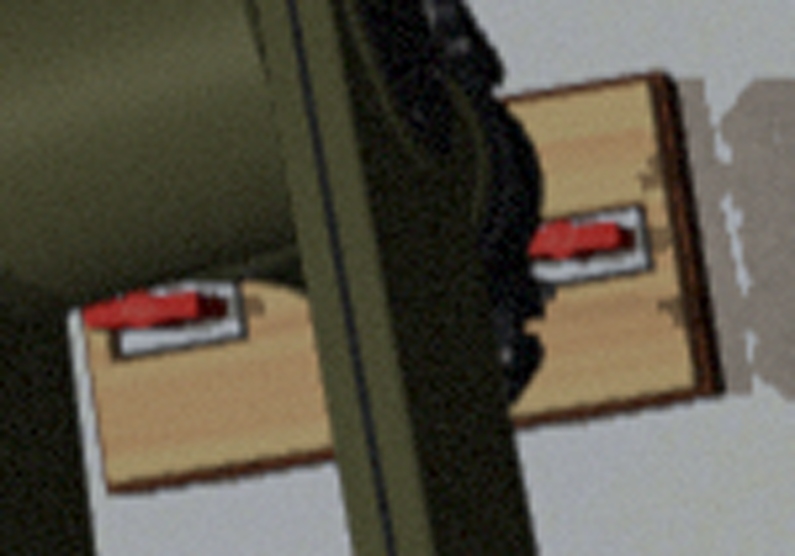

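Both wings lie in line with their slots. Next is the handle, at (0.558, 0.3145).

Request:
apply_moves --moves '[[[0.3,0,0,0,0,-0.001],[0.666,-0.006,0,0,0,-0.001],[0.666,-0.006,0.1,0,0,-0.001],[0.666,-0.006,0.25,0,0,-0.001],[0.666,-0.006,0.4,0,0,-0.001],[0.666,-0.006,0.55,0,0,-0.001],[0.666,-0.006,0.7,0,0,-0.001],[0.666,-0.006,0.8,0,0,-0.001],[0.666,-0.006,0.84,0,0,-0.001],[0.666,-0.006,0.84,0,0,-0.001],[0.666,-0.006,0.84,0,0,-0.001]]]'

```text
time: 11.65
eef_pos: [0.5596, 0.3147, 0.0528]
eef_rot: [2.011, 2.414, 0.001]
contact_force: [-0.5, 0.2, -0.4]
opening: 0.0427
```

```bash
python3 -c "
from h import *
plan((.5582,.3145,.052),10.7)
grab('wrist','wrist7')
"
```

```text
pos [0.5596 0.3147 0.0528] jaw 10.41 op 0.0427 t 11.65 F [-0.5  0.2 -0.4] q [ 0.45  0.56  1.57 -0.    1.01  0.26]
frac d [ 0.0001 -0.012   0.0066] frac w [ 0.0001 -0.     -0.0008] rows>= 0.0
```

View pics/wrist7.png

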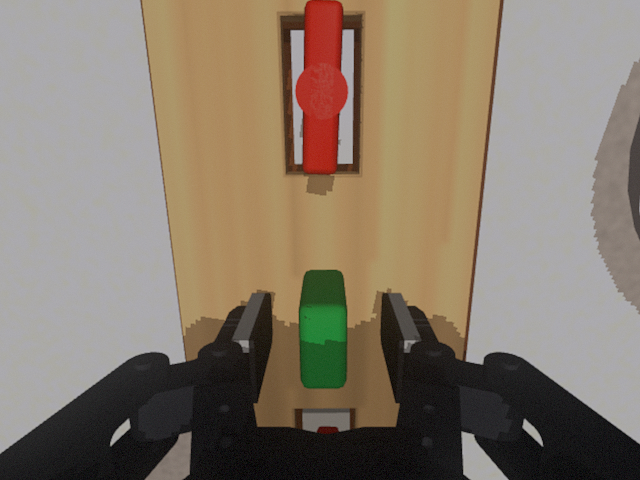

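The handle stands between the pads, centred at column 324. Closing.

Request:
apply_moves --moves '[[[0,-0.01,0,0,0,0],[0,-0.01,0,0,0,0],[0,-0.01,0,0,0,0],[0,-0.01,0,0,0,0],[0,-0.01,0,0,0,0],[0,-0.01,0,0,0,0],[0,-0.01,0,0,0,0]]]' --hand 1

```text
time: 12.4
eef_pos: [0.5586, 0.3147, 0.0536]
eef_rot: [2.01, 2.413, 0.002]
contact_force: [0.4, -0.9, 5.9]
opening: 0.015
```

Request:
apply_moves --moves '[[[0,0,-0.05,0,0,0],[0,0,-0.12,0,0,0],[0,0,-0.2,0,0,0],[0,0,-0.3,0,0,0],[0,0,-0.4,0,0,0],[0,0,-0.5,0,0,0],[0,0,-0.6,0,0,0],[0,0,-0.7,0,0,0],[0,0,-0.8,0,0,0],[0,0,-0.85,0,0,0],[0,0,-0.85,0,0,0]]]'

```text
time: 13.5
eef_pos: [0.5588, 0.3148, 0.1559]
eef_rot: [2.01, 2.413, 0.004]
contact_force: [-0.8, 0.0, -4.6]
opening: 0.0149
```

```bash
python3 -c "
from h import *
plan((.5035,.002,.15),2.5)
grab('wrist','wrist8');grab('scene','scene8')
"
```

```text
pos [0.5588 0.3148 0.1559] jaw 10.41 op 0.0149 t 13.5 F [-0.8  0.  -4.6] q [0.45 0.46 1.46 0.   1.22 0.27]
frac d [-2.4808 -0.9246  0.0456] frac w [ 0.0004 -0.0001  0.022 ] rows>= 6.4
```

View pics/scene8.png

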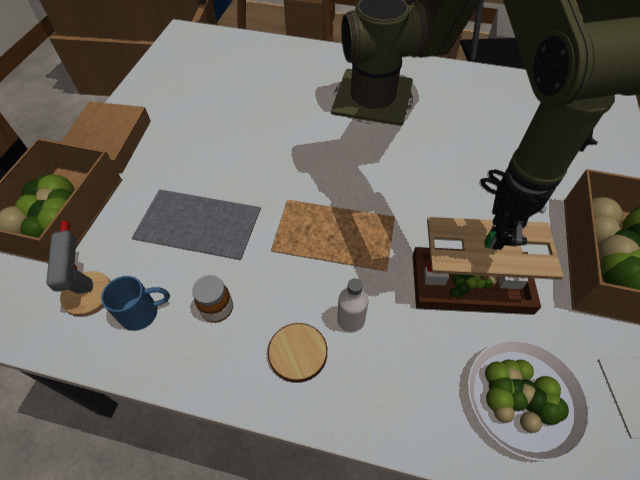

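View pics/wrist8.png

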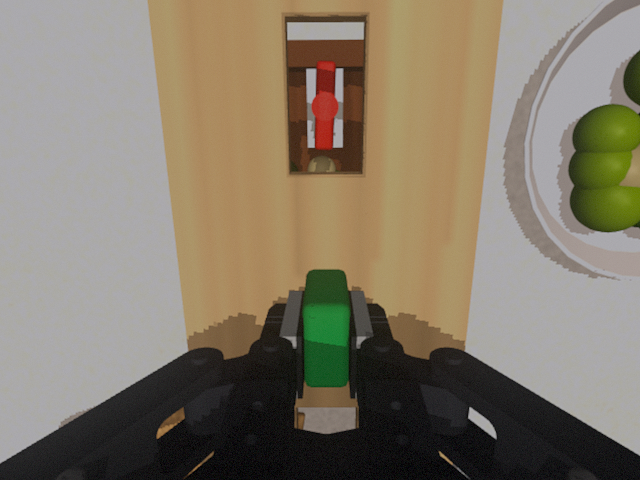

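The cover is up level, with its underside at about 0.137, above the wing tops. I'll carry it towards the mat, easing x inward to stay well clear of the bottle.

Request:
apply_moves --moves '[[[-0.05,-0.05,0,0,0,0],[-0.12,-0.12,0,0,0,0.001],[-0.22,-0.2,0,0,0,0.002],[-0.34,-0.28,0,0,0,0.003],[-0.46,-0.36,0,0,0,0.004],[-0.58,-0.42,0,0,0,0.005],[-0.7,-0.47,0,0,0,0.006],[-0.8,-0.5,0,0,0,0.007],[-0.88,-0.5,0,0,0,0.008],[-0.94,-0.5,0,0,0,0.008],[-0.98,-0.5,0,0,0,0.008],[-1,-0.5,0,0,0,0.008]]]'

```text
time: 14.8
eef_pos: [0.5213, 0.1853, 0.1545]
eef_rot: [2.071, 2.362, 0.001]
contact_force: [0.9, -0.1, -3.1]
opening: 0.0149
```

Request:
apply_moves --moves '[[[-0.05,-0.01,0,0,0,0],[-0.12,-0.03,0,0,0,0.001],[-0.22,-0.06,0,0,0,0.002],[-0.34,-0.1,0,0,0,0.003],[-0.46,-0.14,0,0,0,0.004],[-0.58,-0.18,0,0,0,0.005],[-0.7,-0.22,0,0,0,0.006],[-0.8,-0.25,0,0,0,0.007],[-0.88,-0.27,0,0,0,0.007],[-0.94,-0.28,0,0,0,0.007],[-0.98,-0.29,0,0,0,0.007],[-1,-0.3,0,0,0,0.007]]]'

```text
time: 16.0
eef_pos: [0.501, 0.0616, 0.1546]
eef_rot: [2.122, 2.316, 0.0]
contact_force: [-0.7, 0.7, -3.8]
opening: 0.015
```

```bash
python3 -c "
from h import *
plan((.5035,.002,.15),2.5)
"
```

```text
pos [0.501  0.0616 0.1546] jaw 4.99 op 0.015 t 16.0 F [-0.7  0.7 -3.8] q [ 0.04  0.28  1.76  0.    1.1  -0.05]
frac d [-0.4962 -0.0226  0.0379] frac w [ 0.     -0.      0.0069] rows>= 1.2
```

Request:
apply_moves --moves '[[[-0.05,0,0,0,0,0.001],[-0.15,0,0,0,0,0.003],[-0.3,-0.01,0,0,0,0.005],[-0.42,-0.02,0,0,0,0.007],[-0.496,-0.022,0,0,0,0.007],[-0.496,-0.022,0.1,0,0,0.007],[-0.496,-0.022,0.3,0,0,0.007],[-0.496,-0.022,0.5,0,0,0.007],[-0.496,-0.022,0.7,0,0,0.007],[-0.496,-0.022,0.8,0,0,0.007],[-0.496,-0.022,0.8,0,0,0.007],[-0.496,-0.022,0.8,0,0,0.007]]]'

```text
time: 17.2
eef_pos: [0.5032, 0.0027, 0.0581]
eef_rot: [-2.172, -2.269, 0.001]
contact_force: [0.2, -0.4, -3.8]
opening: 0.0152
```

```bash
python3 -c "
from h import *
plan((.5035,.002,.0246),2.5)
grab('wrist','wrist9');grab('scene','scene9')
crop('scene9','c9',250,160,180,140,4)
"
```

```text
pos [0.5032 0.0027 0.0581] jaw 2.5 op 0.0152 t 17.2 F [ 0.2 -0.4 -3.8] q [-0.08  0.41  1.87  0.    0.86 -0.12]
frac d [-0.0062  0.0023  0.2788] frac w [-0.0001 -0.0001  0.    ] rows>= 0.7
```

View pics/wrist9.png

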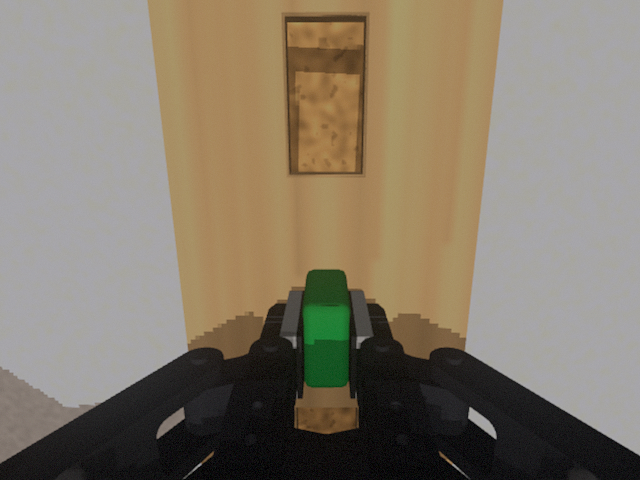

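View pics/c9.png

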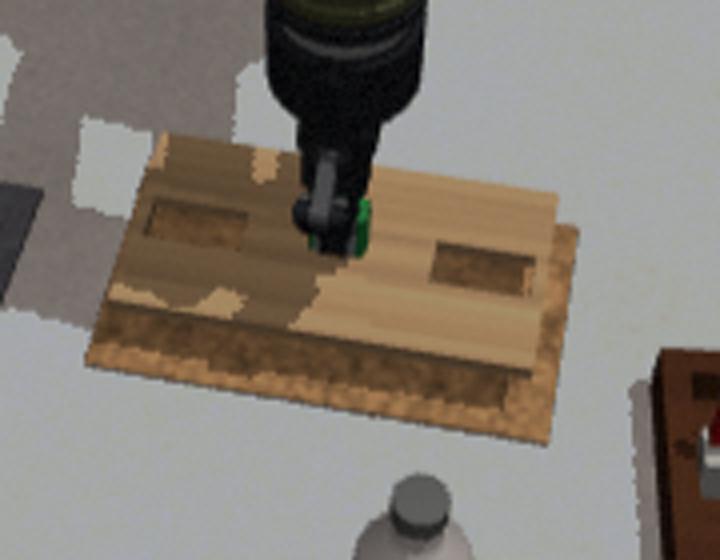

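Cork is visible through both slots and the cover is square over the mat. I'll lower it gently.

Request:
apply_moves --moves '[[[0,0,0.04,0,0,0],[0,0,0.08,0,0,0],[0,0,0.12,0,0,0],[0,0,0.16,0,0,0],[0,0,0.19,0,0,0],[0,0,0.22,0,0,0],[0,0,0.24,0,0,0],[0,0,0.255,0,0,0],[0,0,0.265,0,0,0],[0,0,0.27,0,0,0],[0,0,0.27,0,0,0]]]'

```text
time: 18.4
eef_pos: [0.5034, 0.0024, 0.0261]
eef_rot: [2.172, 2.269, 0.0]
contact_force: [0.2, 0.8, -5.1]
opening: 0.015
```

```bash
python3 -c "
from h import *
plan((.5035,.002,.0246),2.5)
"
```

```text
pos [0.5034 0.0024 0.0261] jaw 2.5 op 0.015 t 18.4 F [ 0.2  0.8 -5.1] q [-0.08  0.46  1.9   0.    0.78 -0.12]
frac d [-0.0034  0.0005  0.0126] frac w [ 0.  0. -0.] rows>= 0.0
```

Request:
apply_moves --moves '[[[0,0,0.008,0,0,0],[0,0,0.016,0,0,0],[0,0,0.02,0,0,0],[0,0,0.02,0,0,0],[0,0,0.02,0,0,0]]]'

```text
time: 18.9
eef_pos: [0.5035, 0.0024, 0.0245]
eef_rot: [2.172, 2.269, 0.001]
contact_force: [-2.8, 0.8, 5.9]
opening: 0.0147
```

It is in contact: the vertical force went from -4 to +6 N. Now open, then rise.

Request:
apply_moves --moves '[[[0,0,0,0,0,0],[0,0,0,0,0,0],[0,0,0,0,0,0],[0,0,0,0,0,0],[0,0,0,0,0,0],[0,0,-0.2,0,0,0],[0,0,-0.5,0,0,0],[0,0,-0.8,0,0,0],[0,0,-1,0,0,0],[0,0,-1,0,0,0]]]' --hand 0

```text
time: 19.9
eef_pos: [0.5062, 0.0022, 0.1473]
eef_rot: [2.168, 2.265, 0.008]
contact_force: [0.0, 0.5, 0.3]
opening: 0.0424
```

Request:
apply_moves --moves '[[[-0.3,0,-0.3,0,0,0],[-0.6,0,-0.6,0,0,0],[-0.9,0,-0.8,0,0,0],[-1,0,-0.8,0,0,0],[-1,0,-0.8,0,0,0]]]'

```text
time: 20.4
eef_pos: [0.5084, -0.1188, 0.2389]
eef_rot: [-2.176, -2.266, 0.0]
contact_force: [0.6, 0.4, -0.2]
opening: 0.0424
```

```bash
python3 -c "
from h import *
plan((.5035,.002,.0246),2.5)
grab('wrist','wrist10');grab('scene','scene10')
grab('top','top10')
"
```

```text
pos [ 0.5084 -0.1188  0.2389] jaw 2.33 op 0.0424 t 20.4 F [ 0.6  0.4 -0.2] q [-0.31  0.23  1.6   0.    1.31 -0.35]
frac d [1.0069e+00 1.2000e-03 1.7859e+00] frac w [-0.0001 -0.     -0.0005] rows>= 4.9
```

View pics/wrist10.png

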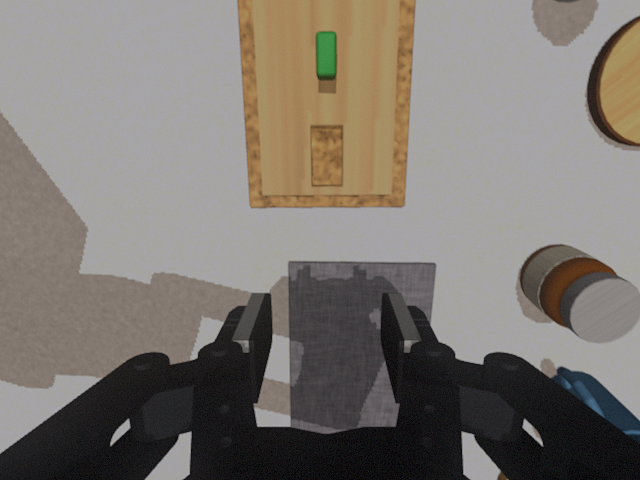

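View pics/scene10.png

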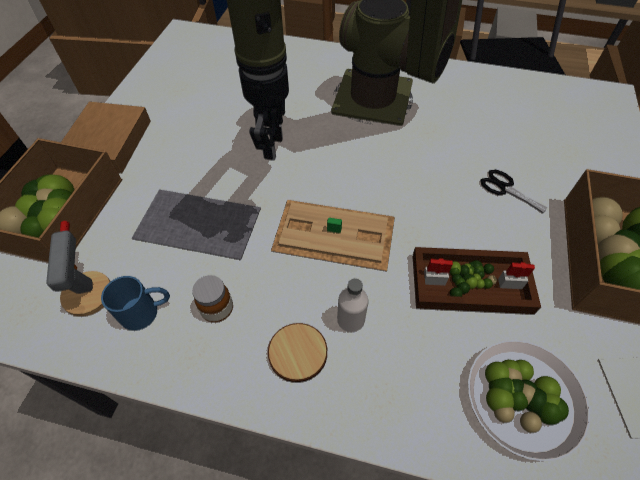

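View pics/top10.png

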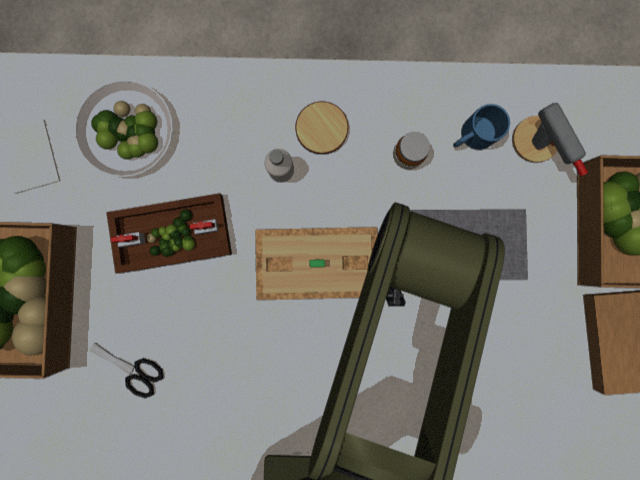

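The top view shows the cover centred and square on the cork mat, with the handle up at (319,263). The screws on the press are still in line, at (125,239) and (203,227), and the bottle is at its old pixel. The hand is clear, so I'm handing in.

```bash
python3 -c "
from h import *
print(manip.hand_in())"
```

```text
the job is handed in; nothing more can be done
None
```

The press is open and the cover lies on the brown cork mat. I handed the job in at about 20.5 s of the 64 s allowed, and no verdict is reported.

- **Screws:** I turned each one about 75° anticlockwise by its wing. The pictures after each turn, and again at the end, show both wings in line with the slots.
- **Cover:** I lifted it by the green handle until its underside was about 0.137 m high, clear over the screws. I then carried it past the bottle, lowered it until it touched at about 10 N, and released it.
- **Last checks:** By eye in the last pictures, the cover lies flat and handle up. An even border of cork shows round it, and it looks square to the mat. At release the tool was within about 1 mm and 0.1° of the mat pose I had measured. The bottle had not visibly moved, and the gripper was clear of everything, with contact force near zero.
- **One oddity:** The fingers stopped at 12 mm on the wings, not the wing's 10 mm. They probably held the 14 mm barrel, but the wings still turned fully.

No check failed.

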